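Tuck the soap box flap under its lip

TASK

Shut the soap box beside the sink: with your fingertips fold its raised flap over and down flat, then push the flap's white panel towards the lip until its free edge is fully home beneath the lip, so that it stays shut by itself when you let go. Only touch and push, do not lift, tip or shove the box out of its place, and leave the other things standing where they are.

Things in the scene. Friction and masses are not known exactly. Their poses are not given: they have to be found in the camera images.
- soap_box: Grey plastic box full of soap bars, loose on the counter, about 1.6 kg, 141 mm (x) by 130 mm (y), walls 60 mm high, 75.5 mm at the lip. Origin under the middle (outside x = -72 to 69 mm); z up, x from the hinge side to the lip side, the way the flap folds over (away from the robot, within 0.6 rad), y along the hinge.
- flap (a joint): Flap's hinge angle in rad: 0 = folded down flat and level on the box, 1.57 = upright; starts at 0.95 to 1.4. Springy: let go untucked it springs up to about 0.7; holding it flat takes about 3 N at the middle. Tucked, it rests up against the lip's underside at about 0.04.
- panel (a joint): How far the panel has slid along the flap, away from the hinge, in m: 0 to 0.016, starts at 0 to 0.002. Slides stiffly (about 2.5 N), stays where left. With the flap flat the panel's edge is 6 mm short of the lip's tip at 0, and 10 mm beneath the lip at 0.016. Slid out over 5 mm before the flap is flat, the edge lands on top of the lip.
- panel_edge (a point): Middle of the panel's free edge, at mid-thickness, 105 mm (plus panel) from the hinge line. The panel is a white plate 99 x 100 x 4 mm whose mid-plane passes through the hinge line. With the flap flat, its upper face is 65.5 mm above the counter, 5 mm below the lip's underside.
- panel_rib (a point): Middle of the top of the push rib on the panel's outer face (upper when shut): straight, 70 mm long parallel to the hinge, 6 mm thick, 7 mm above the face, centre line 70 mm (plus panel) from the hinge line. Pushed from its hinge side it slides the panel towards the lip. The face is bare from 6 to 67 mm from the hinge line.
- hinge_line (a point): Middle of the hinge line, fixed on the box at x = -60, z = 63.5 mm in its frame. Ears at its two ends reach z = 74 mm.
- lip_tip (a point): Middle of the lip's lower back edge, fixed on the box at x = 51, z = 70.5 mm in its frame. The lip is a strip 5 mm thick (z = 70.5 to 75.5 mm), along the box's whole 130 mm width, reaching 12 mm back over the flap from the front wall, whose inner face is at x = 63 mm.
- soap_dish: Bystander: orange plastic soap dish with a bar of soap, 125 x 85 x 32 mm; origin under its centre.
- dispenser: Bystander: translucent whitish push-dispenser bottle with a locked white pump head, 66 mm across, 178 mm high; origin under its centre.
- jam_jar: Bystander: glass jam jar with a steel cap, 68 mm across, 95 mm high; origin under its centre.
- spatula: Bystander: wooden spatula lying flat, 285 mm long, 52 mm wide, 9 mm thick; origin under its middle, blade to +x.
There are look-alikes about, which are no part of the job. Of the things like the soap_box, leave any that is blue; of the rest the larger one is meant.

How it is judged:
By the outcome, as a careful person would: the job done as asked, in the order asked, and still so for the second after the job is handed in, with the robot touching nothing.
It also fails if it takes over 38 s, if anything falls off the work surface, if the arm or the gripper's body presses on something with over 40 N, if the wrist force passes 120 N, or if a joint passes its speed limit or range.

ROBOT

A 6-joint arm with a two-finger parallel gripper is mounted at the origin on the work surface. World frame = base frame: x ahead of the robot, y to its left, z up, the work surface at z = 0. Lengths are in m, angles in rad, forces in N, time in s.
With the tool pointing down it reaches from about 0.35 to 0.975 m from the base axis. Payload 4.9 kg.
Tool frame: the origin (TCP) lies at the very end of the fingers, on their centre line; the grasp point (between the pads) lies 19 mm behind it; x points along the fingers, y is the direction in which the jaws open and shut, and the axes are right-handed (so a half turn about x gives the same grasp; the last joint's range is limited). The gripper opens to 85 mm and grips with 20 to 120 N. Pads are 22 mm wide; open, the fingers measure 114 mm over their backs; the gripper's body (76 mm by 85 mm) begins 54 mm behind the grasp point. The pads swing forward as they close: fully open they stand 13 mm farther back than shut.
Start: joints at [-0.119, 0.053, 1.613, -0, 1.476, -0.119], TCP at [0.625, 0, 0.231] pointing down, gripper open.
Joint ranges: [-3.01, 3.01], [-1.01, 2.22], [0.06, 2.58], [-1.02, 4.17], [0.09, 2.62], [-3.14, 3.14]. Speed limits (rad/s): [2.57, 2.57, 3.14, 3.14, 3.14, 3.14].

INTERFACE

Orientations are given as a rotation vector (axis times angle).
In Python, from station import ctrl, get_image, calibration, finish_job, search_frame, cut_out, mark_of gives the robot as it stands. The module is installed in compiled form; this text tells all that it offers.
- The arm moves only by the tool arm_command, never from a script. Its argument "plan" is a list that holds one entry, the list of rows, each a list of 7 numbers: the shift along the tool's x, y, z in m, then the turn, a rotation vector about the tool's x, y, z in degrees, then the finger opening in m, from 0 to 0.0854. A call has 1 to 20 rows; each row shifts and turns the pose as measured when the row begins, along the tool's axes as they then stand; what a row does not reach is not made up. A row lasts 1/12 s, in which the tool goes at most 41.7 mm and 7.16 degrees, less where a joint would pass 70% of its speed; a pose out of reach is approached as far as the arm can. A call with a gripper value outside its range is refused whole. The fingers move at their own pace and stop on an object; "squeeze" is the grip in N (left out, the last holds). Time passes only in rows, so rows that do not move let the fingers close. It gives the time, the measured TCP pose, the force and the opening at its end, in the units of the state.
- ctrl.get_obs(): the state, without advancing time (a new reading comes with each control period).
- get_image(name): name is "scene" or "side" or "wrist"; returns the picture (420x560x3 uint8, red, green, blue); there is no depth.
- calibration(name): a dict with "fx", "fy", "cx", "cy" (pixels), "cam_to_world" (4x4, takes a point from camera to world coordinates); the wrist camera has in their place "hand_eye" (4x4, takes a point from camera to tool coordinates, whose origin is the TCP and whose axes are the tool frame's). Camera axes: x right, y down, z forward; pixel columns grow to the right and rows downward; lengths in m; the calibration is good to about 2 mm. The wrist camera is an equidistant fisheye: a pixel r from the principal point sees the ray r / f radians off the axis. A picture is of the moment at which its call begins: read the wrist's pose just before it. calibration takes no time and is no camera call.
- finish_job(): hands the job in, once; it reports no verdict.
Trained networks look in the newest picture that a camera, given by its name, has taken for a name from the list of things; names that differ only in an ending like _2 or _b are one class to them, and where a whole thing is asked for, a point or a joint stands for the part that bears it (a point fixed in the world has none). Each returns a list of dicts, best first, with "conf" (0 to 1); they miss things now and then, are a little off and sometimes report something else, mostly with a low value. They report only what shows in the picture. A call takes as long as a camera call. They do not tell look-alikes from the thing itself.
- search_frame(camera, thing): "at" ([x, y, z] in m, in the coordinates of the camera as it stood for that picture, good to about 4 mm: the middle of the surface that is visible of it).
- cut_out(camera, thing): "mask" (420x560 bool, what is visible of it).
- mark_of(camera, thing): "at" ([x, y, z] in m, in the coordinates of the camera as it stood for that picture, good to about 4 mm: a listed point, or the origin of a listed thing).
The state is a dict: "t": time; "q": joint angles; "dq": joint speeds; "effort": joint torques, N m; "tool_pos": TCP position; "tool_rot": TCP orientation; "contact_force": force on the tool from outside, world axes, zero at the start; "wrist_torque": the same for the moment, N m; "opening": finger opening in m.
Only numpy, scipy, OpenCV 4.12 (cv2) and the standard library are available. Lean on these libraries where they do the work, as an engineer would, in place of code of your own. Each camera call takes 0.05 s, during which the arm holds its last target. There are 200 camera calls.

## Working session

There is one attempt and no reset: what is moved stays moved. The work goes in short steps, Python scripts to look and compute and a tool call to move; the robot and the scene stay as the last step left them, time stands still between calls to the robot, and variables do not carry over. Pictures are saved under pics/ and viewed, about 8 in all and at most 12, crops included, and the job is handed in when it is done.

Besides the shell and the picture viewer there is one more tool, called after "Emit:" as name([rows], argument=value, ...), one row to a line, values as JSON. arm_command: Moves the arm, as the interface text tells. Its arguments: {"type":"object","properties":{"plan":{"type":"array","items":{"type":"array","items":{"type":"array","items":{"type":"number"}}}},"squeeze":{"type":"number"}},"required":["plan"]}

```bash
mkdir -p pics; cat > h.py <<'E'
import numpy as np, cv2
from scipy.spatial.transform import Rotation as R
from station import ctrl, get_image, calibration, finish_job, search_frame, cut_out, mark_of
def T_cam(n):
    c=calibration(n)
    if 'cam_to_world' in c: return np.array(c['cam_to_world'])
    o=ctrl.get_obs(); T=np.eye(4); T[:3,:3]=R.from_rotvec(o['tool_rot']).as_matrix(); T[:3,3]=o['tool_pos']
    return T@np.array(c['hand_eye'])
def w(n,p,T=None):
    T=T_cam(n) if T is None else T
    return (T@np.r_[p,1])[:3]
def proj(n,P):
    c=calibration(n); p=(np.linalg.inv(T_cam(n))@np.r_[P,1])[:3]
    return c['cx']+c['fx']*p[0]/p[2], c['cy']+c['fy']*p[1]/p[2]
def save(n,f): cv2.imwrite('pics/'+f,cv2.cvtColor(get_image(n),cv2.COLOR_RGB2BGR))
E
python3 - <<'E'
from h import *
a=[get_image(n) for n in('scene','side')]
im=np.vstack(a); 
cv2.imwrite('pics/a.png',cv2.cvtColor(a[0],cv2.COLOR_RGB2BGR));cv2.imwrite('pics/b.png',cv2.cvtColor(a[1],cv2.COLOR_RGB2BGR))
for n in('scene','side'):
  for t in('soap_box','hinge_line','panel_edge','panel_rib','lip_tip','soap_dish','dispenser','jam_jar','spatula'):
    for d in mark_of(n,t)[:4]:
      P=w(n,d['at']); print(n,t,round(d['conf'],2),P.round(3),np.round(proj(n,P)))
o=ctrl.get_obs();print(o)
E
```

```text
scene soap_box 0.86 [ 0.333 -0.201 -0.002] [203. 181.]
scene soap_box 0.62 [ 0.672 -0.019 -0.003] [239. 274.]
scene soap_box 0.6 [ 0.51  -0.046 -0.001] [244. 225.]
scene hinge_line 0.95 [ 0.297 -0.154  0.06 ] [221. 156.]
scene hinge_line 0.9 [ 0.706 -0.042  0.041] [222. 269.]
scene hinge_line 0.68 [ 0.446 -0.049  0.063] [247. 187.]
scene panel_edge 0.89 [ 0.499 -0.048  0.153] [240. 165.]
scene panel_edge 0.66 [ 0.363 -0.23   0.059] [186. 166.]
scene panel_rib 0.84 [ 0.339 -0.204  0.07 ] [198. 159.]
scene panel_rib 0.65 [ 0.474 -0.05   0.131] [242. 168.]
scene panel_rib 0.6 [ 0.666 -0.011  0.044] [242. 255.]
scene panel_rib 0.54 [ 0.606  0.146 -0.002] [323. 260.]
scene lip_tip 0.93 [ 0.369 -0.233  0.069] [184. 164.]
scene lip_tip 0.92 [0.647 0.005 0.042] [252. 251.]
scene lip_tip 0.6 [ 0.559 -0.048  0.069] [236. 213.]
scene lip_tip 0.58 [0.489 0.127 0.   ] [319. 225.]
scene soap_dish 0.7 [ 0.468 -0.355 -0.001] [128. 205.]
scene soap_dish 0.66 [ 0.545 -0.236  0.001] [161. 227.]
scene dispenser 0.61 [ 0.607  0.147 -0.007] [323. 262.]
scene dispenser 0.38 [ 0.562 -0.048  0.066] [236. 214
[... 1227 characters left out ...]
.354  0.   ] [375. 184.]
{'t': 1.0, 'q': array([-1.18994603e-01,  5.26800910e-02,  1.61290709e+00,  3.62008682e-05,
        1.47600693e+00, -1.18982840e-01]), 'dq': array([ 1.19377551e-03,  1.55678921e-03,  9.51150758e-05,  1.03158733e-03,
       -4.07869519e-04, -1.10278425e-04]), 'effort': array([ 5.84321447e-05, -3.93691099e+01, -3.70471752e+01, -1.36921062e-04,
        4.63088800e-04,  1.06094359e-05]), 'tool_pos': array([6.24977580e-01, 1.66140221e-05, 2.31311691e-01]), 'tool_rot': array([ 1.20923858,  1.20921678, -1.20919167]), 'contact_force': array([-0.37076786,  0.38010261, -0.25790128]), 'wrist_torque': array([-0.03454193, -0.04363868,  0.07702867]), 'opening': 0.08508870607594435}
```

View pics/a.png

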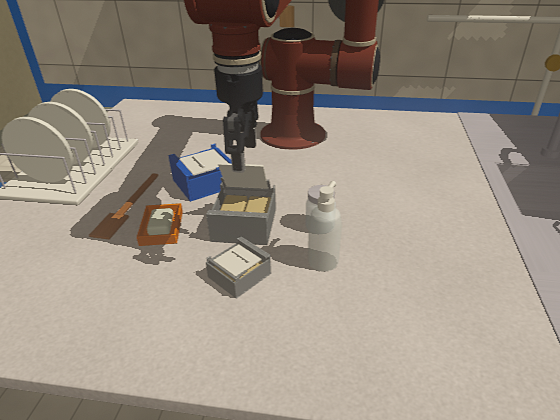

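View pics/b.png

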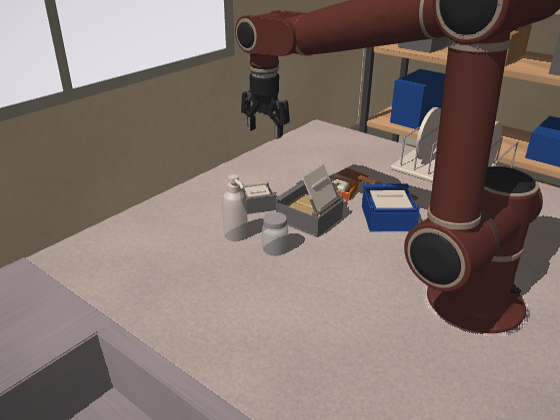

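Candidates in scene.png: the blue box (203,181) is excluded, the small grey closed box (239,274) is the smaller one, and the larger grey box with its flap raised (244,225) at about (0.505, -0.046) is the one I want. I'll check it in a crop.

```bash
python3 - <<'E'
from h import *
a=cv2.imread('pics/a.png')[140:300,160:360]
b=cv2.imread('pics/b.png')[140:260,220:420]
wr=cv2.cvtColor(get_image('wrist'),cv2.COLOR_RGB2BGR)
c=np.zeros((600,800,3),np.uint8)
c[:320,:400]=cv2.resize(a,None,fx=2,fy=2,interpolation=2); c[:240,400:]=cv2.resize(b,None,fx=2,fy=2,interpolation=2)
c[320:600,400:773]=cv2.resize(wr,(373,280))
cv2.imwrite('pics/c.png',c)
print(np.array(calibration('wrist')['hand_eye']).round(3)); print(calibration('wrist')['fx'],R.from_rotvec(ctrl.get_obs()['tool_rot']).as_matrix().round(2),ctrl.get_obs()['t'])
E
```

```text
[[ 0.    -0.307  0.952 -0.143]
 [ 1.    -0.    -0.001 -0.001]
 [ 0.     0.952  0.307 -0.078]
 [ 0.     0.     0.     1.   ]]
325.19226210127806 [[ 0.  1.  0.]
 [-0.  0. -1.]
 [-1.  0.  0.]] 1.05
```

View pics/c.png

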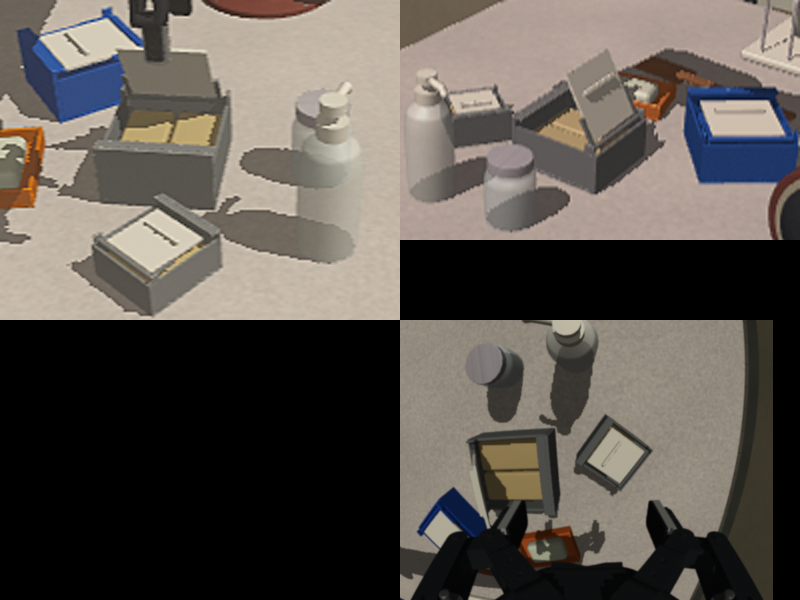

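The larger grey open box is confirmed at c.png upper left (165,135), with its flap up on the robot side and the lip facing away. Now I'll move behind the flap with the fingers shut and the jaws turned along y.

Emit:
arm_command([
  [[0, -0.039, 0.0094, 0, 0, 0, 0], [0, -0.039, 0.0094, 0, 0, 0, 0], [0, -0.039, 0.0094, 0, 0, 0, 0], [0, -0.039, 0.0094, 0, 0, 0, 0], [0, -0.039, 0.0094, 0, 0, 0, 0], [0, 0, 0, 6.93, 0, 0, 0], [0, 0, 0, 6.93, 0, 0, 0], [0, 0, 0, 6.93, 0, 0, 0], [0, 0, 0, 6.93, 0, 0, 0], [0, 0, 0, 6.93, 0, 0, 0], [0, 0, 0, 6.93, 0, 0, 0], [0, 0, 0, 6.93, 0, 0, 0], [0, 0, 0, 6.93, 0, 0, 0], [0, 0, 0, 6.93, 0, 0, 0], [0, 0, 0, 6.93, 0, 0, 0], [0, 0, 0, 6.93, 0, 0, 0], [0, 0, 0, 6.93, 0, 0, 0], [0, 0, 0, 6.93, 0, 0, 0], [0, 0, 0, 0, 0, 0, 0]],
], squeeze=40)

```text
t: 2.63
tool_pos: [0.419, -0.0482, 0.2265]
tool_rot: [-2.193, 0.06, 2.197]
contact_force: [0.2, 0.2, -0.1]
opening: 0.0004
```

```bash
python3 - <<'E'
from h import *
o=ctrl.get_obs();print(o['t'],o['tool_pos'],R.from_rotvec(o['tool_rot']).as_matrix().round(3),o['opening'],o['contact_force'])
T=T_cam('wrist');save('wrist','d.png');get_image('side')
for n in('wrist','side'):
  for t in('soap_box','hinge_line','panel_edge','panel_rib','lip_tip'):
    for d in mark_of(n,t)[:4]:
      P=w(n,d['at'],T if n=='wrist' else None)
      if np.hypot(*(P[:2]-[.5,-.047]))<.09: print(n,t,round(d['conf'],2),P.round(3))
print(ctrl.get_obs()['t'])
E
```

```text
2.6333 [ 0.41898893 -0.04815823  0.22650917] [[-0.002 -0.053 -0.999]
 [-0.001 -0.999  0.053]
 [-1.     0.001  0.002]] 0.00040873255691144825 [ 0.23647351  0.24819171 -0.0890255 ]
wrist soap_box 0.6 [ 0.504 -0.045 -0.002]
wrist hinge_line 0.79 [ 0.439 -0.051  0.063]
wrist panel_edge 0.82 [ 0.492 -0.043  0.154]
wrist panel_rib 0.83 [ 0.468 -0.044  0.129]
wrist lip_tip 0.57 [ 0.549 -0.042  0.074]
side panel_edge 0.62 [ 0.493 -0.048  0.158]
side panel_edge 0.56 [ 0.553 -0.046  0.072]
side panel_rib 0.91 [ 0.467 -0.046  0.131]
side lip_tip 0.82 [ 0.555 -0.045  0.072]
3.2333
```

View pics/d.png

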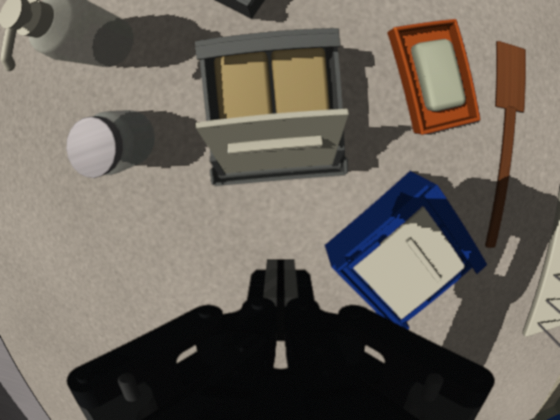

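The wrist view shows flap and rib face-on (rib at 275,145; hinge line at 213,183 to 345,174), with fingers at (280,270) clear of everything. The box is yawed about +0.03 rad. I'll align and descend behind the flap.

Emit:
arm_command([
  [[0, 0, -0.013, -4.6, 0, 0, 0], [0.02, 0, 0, 0, 0, 0, 0], [0.025, 0, 0, 0, 0, 0, 0], [0.025, 0, 0, 0, 0, 0, 0], [0.025, 0, 0, 0, 0, 0, 0], [0.025, 0, 0, 0, 0, 0, 0], [0, 0, 0, 0, 0, 0, 0]],
])

```text
t: 3.82
tool_pos: [0.4354, -0.0499, 0.1058]
tool_rot: [2.208, 0.035, -2.194]
contact_force: [-1.3, -0.3, -0.4]
opening: 0.0
```

```bash
python3 - <<'E'
from h import *
o=ctrl.get_obs();print(o['t'],o['tool_pos'],R.from_rotvec(o['tool_rot']).as_matrix().round(3),o['contact_force'])
T=T_cam('wrist');save('wrist','e.png')
for t in('hinge_line','panel_edge','panel_rib','lip_tip'):
    for d in mark_of('wrist',t)[:4]:
      P=w('wrist',d['at'],T)
      if np.hypot(*(P[:2]-[.5,-.047]))<.09: print(t,round(d['conf'],2),P.round(3))
E
```

```text
3.8167 [ 0.43536255 -0.0498579   0.10582668] [[ 0.007  0.036 -0.999]
 [-0.004 -0.999 -0.036]
 [-1.     0.004 -0.006]] [-1.34637111 -0.28407978 -0.36843646]
hinge_line 0.93 [ 0.443 -0.047  0.064]
panel_rib 0.71 [ 0.465 -0.043  0.13 ]
lip_tip 0.6 [ 0.548 -0.044  0.072]
```

View pics/e.png

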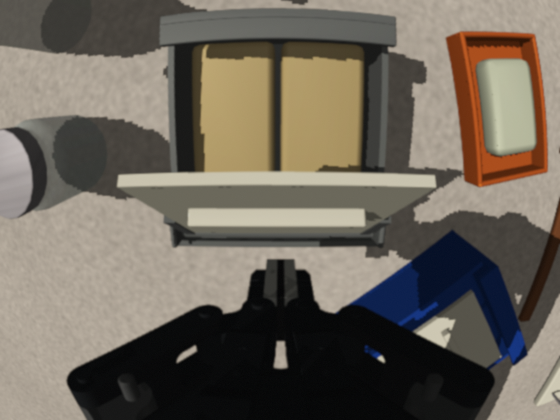

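Everything is well aligned: flap edge at (277,180), rib at (276,217), fingers centred at (280,270). I'll start folding with the fingertips along the arc.

Emit:
arm_command([
  [[0.0025, 0, -0.0075, 0, 0, 0, 0], [0.0025, 0, -0.0075, 0, 0, 0, 0], [0.003, 0, -0.005, 0, 0, 0, 0], [0.0035, 0, -0.005, 0, 0, 0, 0], [0.005, 0, -0.004, 0, 0, 0, 0], [0.005, 0, -0.004, 0, 0, 0, 0], [0.0, 0, 0, 0, 0, 0, 0]],
])

```text
t: 4.65
tool_pos: [0.4803, -0.0509, 0.0966]
tool_rot: [2.226, 0.029, -2.17]
contact_force: [-1.0, 0.5, 0.3]
opening: 0.0001
```

```bash
python3 - <<'E'
from h import *
o=ctrl.get_obs();print(o['t'],o['tool_pos'],R.from_rotvec(o['tool_rot']).as_matrix().round(3),o['contact_force'])
for n in('wrist','side'):
  T=T_cam(n);get_image(n)
  for t in('hinge_line','panel_edge','panel_rib','lip_tip'):
    for d in mark_of(n,t)[:4]:
      P=w(n,d['at'],T)
      if np.hypot(*(P[:2]-[.5,-.047]))<.09: print(n,t,round(d['conf'],2),P.round(3))
E
```

```text
4.65 [ 0.4802923  -0.05089026  0.09655356] [[ 0.026  0.036 -0.999]
 [-0.01  -0.999 -0.036]
 [-1.     0.011 -0.025]] [-0.96421384  0.5098716   0.28548303]
wrist panel_edge 0.82 [ 0.529 -0.042  0.121]
wrist panel_rib 0.63 [ 0.494 -0.042  0.112]
wrist lip_tip 0.81 [ 0.548 -0.045  0.073]
side hinge_line 0.58 [ 0.443 -0.042  0.063]
side panel_edge 0.83 [ 0.525 -0.047  0.127]
side panel_rib 0.75 [ 0.495 -0.042  0.117]
side lip_tip 0.69 [ 0.551 -0.044  0.069]
```

Emit:
arm_command([
  [[0, 0, 0.006, 0, -0.7, 0, 0], [0.003, 0, 0.006, 0, -0.7, 0, 0], [0.003, 0, 0, 0, 0, 0, 0], [0.003, 0, 0, 0, 0, 0, 0], [0, 0, 0, 0, 0, 0, 0]],
])

```text
t: 5.57
tool_pos: [0.468, -0.0518, 0.0898]
tool_rot: [2.202, 0.026, -2.194]
contact_force: [-1.1, 0.6, -0.4]
opening: 0.0001
```

Emit:
arm_command([
  [[0.004, -0.004, 0, 0, 0, 0, 0], [0.005, 0, 0, 0, 0, 0, 0], [0.005, 0, -0.001, 0, 0, 0, 0], [0.005, 0, 0, 0, 0, 0, 0], [0, 0, 0, 0, 0, 0, 0]],
])

```text
t: 5.98
tool_pos: [0.4737, -0.0485, 0.0739]
tool_rot: [2.212, 0.022, -2.18]
contact_force: [-2.6, -1.4, 1.4]
opening: -0.0002
```

Emit:
arm_command([
  [[0.004, 0, 0.001, 0, -0.5, 0, 0], [0.004, 0, 0, 0, -0.3, 0, 0], [0.002, 0, 0, 0, 0, 0, 0], [0, 0, 0, 0, 0, 0, 0]],
])

```text
t: 6.32
tool_pos: [0.4753, -0.0485, 0.0661]
tool_rot: [2.2, 0.021, -2.191]
contact_force: [-1.6, -0.8, 2.8]
opening: -0.0
```

```bash
python3 - <<'E'
from h import *
o=ctrl.get_obs();print(o['t'],o['tool_pos'],R.from_rotvec(o['tool_rot']).as_matrix().round(3),o['contact_force'])
for n in('wrist','side'):
  T=T_cam(n);save(n,f'f_{n}.png')
  for t in('hinge_line','panel_edge','panel_rib','lip_tip'):
    for d in mark_of(n,t)[:4]:
      P=w(n,d['at'],T)
      if np.hypot(*(P[:2]-[.5,-.047]))<.09: print(n,t,round(d['conf'],2),P.round(3))
a=cv2.imread('pics/f_wrist.png')[0:320,100:460];b=cv2.imread('pics/f_side.png')[140:260,220:420]
c=np.zeros((400,760,3),np.uint8);c[:320,:360]=a;c[:240,360:]=cv2.resize(b,None,fx=2,fy=2,interpolation=2);cv2.imwrite('pics/f.png',c)
E
```

```text
6.3167 [ 0.4752535  -0.04845966  0.06609698] [[ 0.004  0.036 -0.999]
 [-0.016 -0.999 -0.036]
 [-1.     0.016 -0.004]] [-1.58724919 -0.79245483  2.75971254]
wrist hinge_line 0.43 [ 0.502 -0.044 -0.002]
wrist panel_edge 0.78 [ 0.547 -0.042  0.065]
wrist panel_rib 0.6 [ 0.511 -0.041  0.072]
wrist lip_tip 0.67 [ 0.547 -0.043  0.075]
side hinge_line 0.59 [ 0.442 -0.046  0.06 ]
side panel_edge 0.58 [ 0.542 -0.047  0.067]
side panel_rib 0.63 [ 0.509 -0.045  0.074]
side lip_tip 0.86 [ 0.553 -0.047  0.07 ]
```

View pics/f.png

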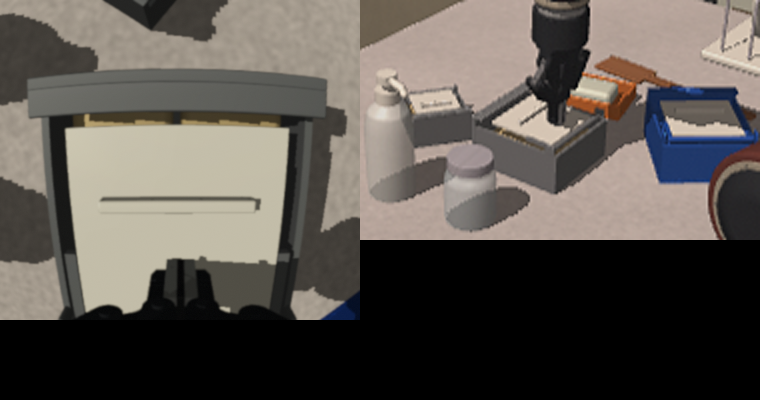

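The flap is flat: the panel edge at (180,125) in the crop is still short of the lip (y≈115), and the rib is at (180,205) ahead of the fingers at (180,262). I'll slide up to the rib while keeping light pressure.

Emit:
arm_command([
  [[0.0015, 0, -0.005, 0, 0, 0, 0], [0.0015, 0, -0.005, 0, 0, 0, 0], [0.001, 0, -0.005, 0, 0, 0, 0], [0.001, 0, -0.002, 0, 0, 0, 0], [0.001, 0, 0, 0, 0, 0, 0]],
])

```text
t: 7.23
tool_pos: [0.4936, -0.048, 0.0649]
tool_rot: [2.199, 0.022, -2.193]
contact_force: [-5.8, -0.2, 13.2]
opening: 0.0002
```

Emit:
arm_command([
  [[-0.0003, 0, -0.003, 0, 0, 0, 0], [0, 0, -0.003, 0, 0, 0, 0], [0, 0, -0.003, 0, 0, 0, 0], [0, 0, 0, 0, 0, 0, 0]],
])

```text
t: 7.57
tool_pos: [0.501, -0.0474, 0.0652]
tool_rot: [2.192, 0.023, -2.201]
contact_force: [-1.8, -1.2, 6.2]
opening: 0.0001
```

```bash
python3 - <<'E'
from h import *
o=ctrl.get_obs();print(o['t'],o['tool_pos'],o['contact_force'],R.from_rotvec(o['tool_rot']).as_matrix()[:,0].round(3))
for n in('wrist','side'):
  T=T_cam(n);save(n,f'g_{n}.png')
  for t in('hinge_line','panel_edge','panel_rib','lip_tip'):
    for d in mark_of(n,t)[:4]:
      P=w(n,d['at'],T)
      if np.hypot(*(P[:2]-[.5,-.047]))<.09: print(n,t,round(d['conf'],2),P.round(3))
E
```

```text
7.5667 [ 0.50098748 -0.0473819   0.06522435] [-1.7880492  -1.1601126   6.23723398] [-0.004 -0.015 -1.   ]
wrist hinge_line 0.57 [ 0.443 -0.05   0.062]
wrist panel_edge 0.72 [ 0.442 -0.049  0.066]
wrist panel_rib 0.74 [ 0.525 -0.044  0.07 ]
wrist lip_tip 0.73 [ 0.551 -0.047  0.074]
side hinge_line 0.59 [ 0.439 -0.045  0.059]
side panel_edge 0.7 [ 0.558 -0.047  0.064]
side panel_rib 0.75 [ 0.526 -0.046  0.077]
side lip_tip 0.91 [ 0.554 -0.045  0.071]
```

```bash
python3 - <<'E'
import cv2,numpy as np
a=cv2.imread('pics/g_wrist.png')[0:320,100:460];b=cv2.imread('pics/g_side.png')[140:260,220:420]
c=np.zeros((320,760,3),np.uint8);c[:320,:360]=a;c[:240,360:]=cv2.resize(b,None,fx=2,fy=2,interpolation=2);cv2.imwrite('pics/g.png',c)
E
```

```text
(no output)
```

View pics/g.png

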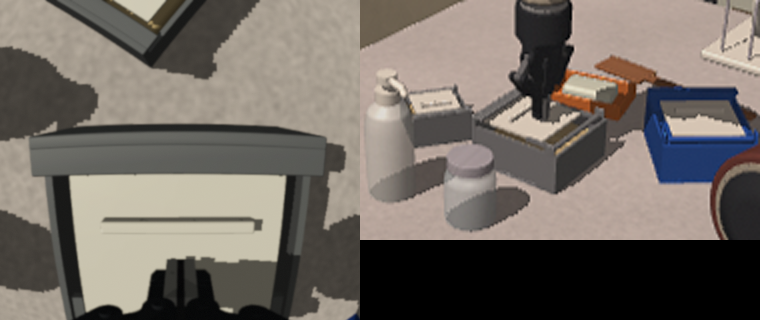

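The panel edge is already under the lip (y≈175 in the crop), dragged there by fingertip friction. The rib at (180,226) is still about 10 mm ahead of the fingers at (180,262), so I'll advance gently to the rib and push it home.

Emit:
arm_command([
  [[-0.0003, 0, -0.002, 0, 0, 0, 0], [0, 0, -0.002, 0, 0, 0, 0], [0, 0, -0.002, 0, 0, 0, 0], [0, 0, 0, 0, 0, 0, 0]],
])

```text
t: 8.4
tool_pos: [0.5041, -0.0471, 0.065]
tool_rot: [2.182, 0.024, -2.21]
contact_force: [-0.1, -0.1, 6.2]
opening: -0.0
```

Emit:
arm_command([
  [[-0.0004, 0, -0.003, 0, 0.3, 0, 0], [0, 0, -0.002, 0, 0.3, 0, 0], [0, 0, -0.002, 0, 0, 0, 0], [0, 0, -0.001, 0, 0, 0, 0], [0, 0, 0, 0, 0, 0, 0]],
])

```text
t: 8.82
tool_pos: [0.5083, -0.0468, 0.0649]
tool_rot: [2.179, 0.025, -2.212]
contact_force: [-0.7, 0.7, 5.6]
opening: 0.0001
```

Emit:
arm_command([
  [[-0.0003, 0, -0.003, 0, 0.4, 0, 0], [0, 0, -0.002, 0, 0.4, 0, 0], [0, 0, -0.002, 0, 0.2, 0, 0], [0, 0, -0.001, 0, 0, 0, 0]],
])

```text
t: 9.15
tool_pos: [0.5126, -0.0464, 0.0646]
tool_rot: [2.186, 0.027, -2.206]
contact_force: [-6.0, -0.4, 8.9]
opening: -0.0004
```

```bash
python3 - <<'E'
from h import *
o=ctrl.get_obs();print(o['t'],o['tool_pos'],o['contact_force'],R.from_rotvec(o['tool_rot']).as_matrix()[:,0].round(3))
for n in('wrist','side','scene'):
  T=T_cam(n);save(n,f'i_{n}.png')
  for t in('hinge_line','panel_edge','panel_rib','lip_tip','soap_box'):
    for d in mark_of(n,t)[:4]:
      P=w(n,d['at'],T)
      if np.hypot(*(P[:2]-[.5,-.047]))<.09: print(n,t,round(d['conf'],2),P.round(3))
E
```

```text
9.15 [ 0.51261666 -0.04640675  0.06460238] [-5.98404818 -0.44724818  8.86231544] [-0.009 -0.013 -1.   ]
wrist hinge_line 0.8 [ 0.443 -0.051  0.064]
wrist panel_rib 0.78 [ 0.526 -0.043  0.07 ]
wrist lip_tip 0.58 [ 0.547 -0.044  0.075]
wrist soap_box 0.69 [ 0.503 -0.044 -0.004]
side hinge_line 0.65 [ 0.44  -0.045  0.064]
side panel_edge 0.83 [ 0.561 -0.047  0.067]
side panel_rib 0.88 [ 0.525 -0.042  0.072]
side lip_tip 0.76 [ 0.554 -0.044  0.07 ]
side soap_box 0.7 [ 0.504 -0.047 -0.   ]
side soap_box 0.22 [ 0.44  -0.043  0.063]
scene hinge_line 0.86 [ 0.448 -0.046  0.062]
scene panel_edge 0.9 [ 0.57  -0.043  0.061]
scene panel_rib 0.74 [ 0.531 -0.05   0.072]
scene lip_tip 0.81 [ 0.56  -0.047  0.062]
scene soap_box 0.77 [ 0.508 -0.048 -0.002]
```

Emit:
arm_command([
  [[-0.0004, 0, -0.0015, 0, 0.2, 0, 0], [-0.0002, 0, -0.0015, 0, 0.2, 0, 0], [0, 0, -0.001, 0, 0, 0, 0]],
])

```text
t: 10.3
tool_pos: [0.5137, -0.0463, 0.0646]
tool_rot: [2.184, 0.028, -2.208]
contact_force: [-5.6, -0.5, 7.8]
opening: -0.0001
```

Emit:
arm_command([
  [[-0.0003, 0, -0.002, 0, 0.2, 0, 0], [-0.0002, 0, -0.002, 0, 0.2, 0, 0], [0, 0, -0.002, 0, 0, 0, 0]],
])

```text
t: 10.55
tool_pos: [0.515, -0.0461, 0.0642]
tool_rot: [2.176, 0.029, -2.215]
contact_force: [-9.7, -0.4, 11.4]
opening: 0.0001
```

```bash
python3 - <<'E'
from h import *
o=ctrl.get_obs();print(o['t'],o['tool_pos'],o['contact_force'],R.from_rotvec(o['tool_rot']).as_matrix()[:,0].round(3))
n='wrist'
T=T_cam(n);save(n,'j.png')
for t in('hinge_line','panel_rib','lip_tip','soap_box'):
    for d in mark_of(n,t)[:4]:
      P=w(n,d['at'],T)
      if np.hypot(*(P[:2]-[.5,-.047]))<.09: print(n,t,round(d['conf'],2),P.round(3))
E
```

```text
10.55 [ 0.51499819 -0.04608715  0.06418562] [-9.72621889 -0.44555925 11.38621576] [-0.018 -0.013 -1.   ]
wrist hinge_line 0.8 [ 0.441 -0.047  0.067]
wrist hinge_line 0.47 [ 0.548 -0.045  0.075]
wrist panel_rib 0.77 [ 0.526 -0.041  0.071]
wrist lip_tip 0.72 [ 0.55  -0.044  0.073]
wrist soap_box 0.7 [ 0.503 -0.043 -0.001]
```

View pics/j.png

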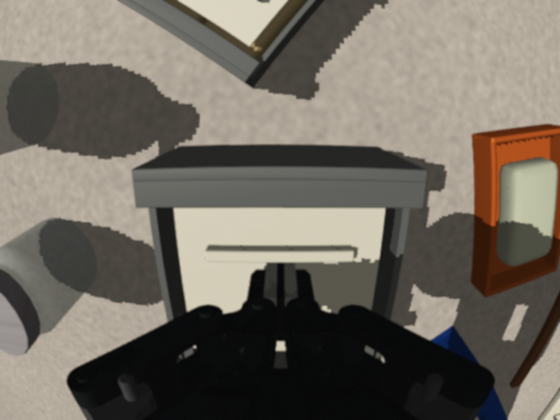

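The fingertip is at the rib (280,263), with rib 247–262 and the lip's back edge at y≈207. I'll work out the slide from those pixels.

```bash
python3 - <<'E'
from h import *
c=calibration('wrist');T=T_cam('wrist')
def ray(u,v,z):
    d=np.array([(u-c['cx'])/c['fx'],(v-c['cy'])/c['fy']]);r=np.linalg.norm(d)
    k=np.r_[d/r*np.sin(r),np.cos(r)];k=T[:3,:3]@k;return T[:3,3]+k*(z-T[2,3])/k[2]
g=cv2.imread('pics/j.png')[:,:,:].astype(int)
for u in(230,250,330):print(u,[(v,*g[v,u]) for v in list(range(200,212))+list(range(243,266,1))] if u==230 else '')
for u in(230,330):
  print([ray(u,v,z).round(4)[:2] for v,z in((207,.0755),(247,.0725),(262,.0655))])
E
```

```text
230 [(200, np.int64(95), np.int64(100), np.int64(99)), (201, np.int64(94), np.int64(99), np.int64(98)), (202, np.int64(95), np.int64(100), np.int64(99)), (203, np.int64(94), np.int64(100), np.int64(98)), (204, np.int64(93), np.int64(99), np.int64(97)), (205, np.int64(92), np.int64(97), np.int64(95)), (206, np.int64(95), np.int64(102), np.int64(102)), (207, np.int64(123), np.int64(137), np.int64(141)), (208, np.int64(163), np.int64(182), np.int64(188)), (209, np.int64(182), np.int64(203), np.int64(209)), (210, np.int64(186), np.int64(206), np.int64(212)), (211, np.int64(186), np.int64(206), np.int64(212)), (243, np.int64(184), np.int64(204), np.int64(210)), (244, np.int64(168), np.int64(189), np.int64(194)), (245, np.int64(129), np.int64(147), np.int64(152)), (246, np.int64(89), np.int64(102), np.int64(105)), (247, np.int64(74), np.int64(85), np.int64(87)), (248, np.int64(75), np.int64(86), np.int64(89)), (249, np.int64(82), np.int64(93), np.int64(97)), (250, np.int64(105), np.int64(119), np.int64(123)), (251, np.int64(140), np.int64(158), np.int64(163)), (252, np.int64(170), np.int64
[... 172 characters left out ...]
212)), (256, np.int64(185), np.int64(206), np.int64(212)), (257, np.int64(185), np.int64(206), np.int64(212)), (258, np.int64(184), np.int64(205), np.int64(211)), (259, np.int64(184), np.int64(206), np.int64(211)), (260, np.int64(180), np.int64(202), np.int64(207)), (261, np.int64(175), np.int64(196), np.int64(201)), (262, np.int64(176), np.int64(197), np.int64(202)), (263, np.int64(181), np.int64(202), np.int64(208)), (264, np.int64(183), np.int64(205), np.int64(210)), (265, np.int64(185), np.int64(206), np.int64(211))]
250 
330 
[array([ 0.5524, -0.0234]), array([ 0.5323, -0.0226]), array([ 0.5208, -0.0215])]
[array([ 0.5538, -0.0658]), array([ 0.5338, -0.0681]), array([ 0.5224, -0.0704])]
```

Rib to lip measures about 22 mm, which corresponds to a panel slide of about 16 mm (fully home), and the push force has risen as expected at the stop. I'll lift straight up, since backing off under pressure could drag the panel back.

Emit:
arm_command([
  [[-0.003, 0, 0, 0, 0, 0, 0], [-0.01, 0, 0, 0, 0, 0, 0], [-0.02, 0, 0.004, 0, 0, 0, 0], [-0.02, 0, 0.005, 0, 0, 0, 0], [-0.02, 0, 0.01, 0, 0, 0, 0], [0, 0, 0, 0, 0, 0, 0]],
])

```text
t: 11.3
tool_pos: [0.4943, -0.0446, 0.1366]
tool_rot: [2.17, 0.033, -2.225]
contact_force: [0.8, 0.1, 0.2]
opening: -0.0
```

```bash
python3 - <<'E'
from h import *
o=ctrl.get_obs();print(o['t'],o['tool_pos'],o['contact_force'],R.from_rotvec(o['tool_rot']).as_matrix()[:,0].round(3))
for n in('wrist','side'):
  T=T_cam(n);save(n,f'k_{n}.png')
  for t in('hinge_line','panel_edge','panel_rib','lip_tip','soap_box'):
    for d in mark_of(n,t)[:4]:
      P=w(n,d['at'],T)
      if np.hypot(*(P[:2]-[.5,-.047]))<.09: print(n,t,round(d['conf'],2),P.round(3))
  if n=='wrist':
    g=cv2.imread('pics/k_wrist.png');print('\n'.join(f'{v}:{g[v,240,1]},{g[v,320,1]}' for v in range(90,240) if max(abs(int(g[v,240,1])-int(g[v-1,240,1])),abs(int(g[v,320,1])-int(g[v-1,320,1])))>15))
a=cv2.imread('pics/k_wrist.png')[60:360,90:490];b=cv2.imread('pics/k_side.png')[160:260,240:420]
c=np.zeros((300,760,3),np.uint8);c[:,:400]=a;c[:200,400:]=cv2.resize(b,None,fx=2,fy=2,interpolation=2);cv2.imwrite('pics/k.png',c)
E
```

```text
11.3 [ 0.49429391 -0.04463802  0.13662439] [0.7528984  0.1144598  0.22926751] [-0.025 -0.01  -1.   ]
wrist panel_rib 0.97 [ 0.523 -0.041  0.072]
wrist lip_tip 0.98 [ 0.549 -0.043  0.074]
wrist soap_box 0.71 [ 0.501 -0.043  0.001]
109:112,129
110:66,81
111:59,58
112:86,79
140:132,138
141:181,181
142:198,196
172:166,171
173:123,134
174:109,110
175:144,132
176:180,168
177:195,190
side hinge_line 0.81 [ 0.441 -0.047  0.064]
side panel_edge 0.75 [ 0.558 -0.043  0.069]
side panel_rib 0.83 [ 0.528 -0.044  0.078]
side lip_tip 0.76 [ 0.552 -0.046  0.073]
side soap_box 0.63 [ 0.503 -0.046 -0.   ]
```

View pics/k.png

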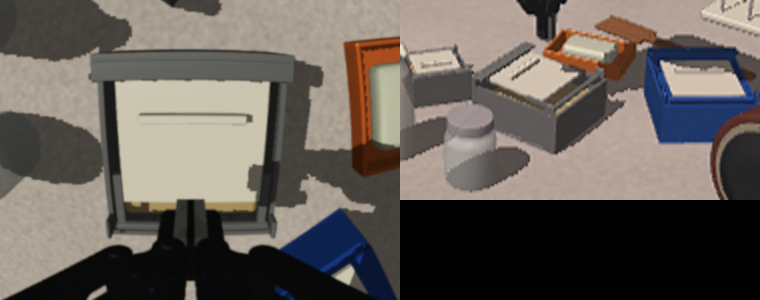

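The flap stays down by itself, tucked under the lip with the panel clear of the hinge end. One more exact slide measurement from this view.

```bash
python3 - <<'E'
from h import *
c=calibration('wrist');T=T_cam('wrist')
def ray(u,v,z):
    d=np.array([(u-c['cx'])/c['fx'],(v-c['cy'])/c['fy']]);r=np.linalg.norm(d)
    k=np.r_[d/r*np.sin(r),np.cos(r)];k=T[:3,:3]@k;return T[:3,3]+k*(z-T[2,3])/k[2]
for u in(240,320):
  l=ray(u,140,.0755);r1=ray(u,175.3,.0758);r0=ray(u,172.5,.069)
  print(l[:2],r1[:2],r0[:2],'slide',111-73-(l[0]-r1[0])*1e3,111-73-(l[0]-r0[0])*1e3)
g=cv2.imread('pics/k_wrist.png')[...,1].astype(int)
print([(v,g[v,230],g[v,340]) for v in range(177,192)],[(v,g[v,240],g[v,320]) for v in range(255,272)])
E
```

```text
[ 0.55032243 -0.0181576 ] [ 0.52819339 -0.01841721] [ 0.52843723 -0.0176498 ] slide 15.870955451944134 16.114801464270876
[ 0.55215485 -0.06683967] [ 0.53003328 -0.06827875] [ 0.5303393  -0.06911287] slide 15.878428981420853 16.1844538195833
[(177, np.int64(196), np.int64(83)), (178, np.int64(199), np.int64(83)), (179, np.int64(199), np.int64(84)), (180, np.int64(198), np.int64(84)), (181, np.int64(197), np.int64(102)), (182, np.int64(194), np.int64(146)), (183, np.int64(187), np.int64(183)), (184, np.int64(186), np.int64(196)), (185, np.int64(193), np.int64(197)), (186, np.int64(197), np.int64(196)), (187, np.int64(196), np.int64(196)), (188, np.int64(197), np.int64(196)), (189, np.int64(197), np.int64(196)), (190, np.int64(196), np.int64(196)), (191, np.int64(197), np.int64(196))] [(255, np.int64(196), np.int64(195)), (256, np.int64(196), np.int64(197)), (257, np.int64(196), np.int64(196)), (258, np.int64(196), np.int64(196)), (259, np.int64(195), np.int64(196)), (260, np.int64(194), np.int64(194)), (261, np.int64(181), np.int64(182)), (262, np.int64(162), np.int64(163)), (263, np.int64(144), np.int64(148)), (264, np.int64(138), np.int64(142)), (265, np.int64(137), np.int64(141)), (266, np.int64(138), np.int64(141)), (267, np.int64(136), np.int64(141)), (268, np.int64(137), np.int64(142)), (269, np.int64(134), np.int64(140)), (270, np.int64(121), np.int64(128)), (271, np.int64(90), np.int64(95))]
```

The slide reads about 16.0 mm, the full travel, and the robot is touching nothing. Handing in.

```bash
python3 -c "
from station import finish_job; print(finish_job())"
```

```text
the job is handed in; nothing more can be done
None
```

The soap box (the larger grey one) is shut. I folded its flap flat with the closed fingertips, pushed the panel home under the lip, lifted clear and handed the job in at about 12 s. The hand-in gives no verdict.

- **Shut by itself:** with the arm clear, contact force was back to under 1 N. The panel stayed tucked under the lip in both the wrist and side views.
- **Slide:** rib-to-lip spacing in the wrist picture gave 15.9–16.2 mm, so the panel is at its full 16 mm travel.
- **Box and bystanders:** the box's estimated position changed by no more than the few-millimetre detection noise. The things around it that I could see in the last views were undisturbed, though I did not measure them again.
- **Forces:** the highest I read was about 14 N. I only read force at the end of each move, so brief peaks could have been higher.

**What went differently:**
- While folding, one move overshot about 10 mm and came close to the rib, so I backed off before continuing.
- Most of the panel's slide came from fingertip friction while I moved up to the rib, after the flap was already flat. The rib push only finished the last few millimetres.
- The detectors' single-point estimates varied by a few millimetres, and one was clearly wrong. I relied on the picture measurement instead.

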